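# Run the worktop extractor at half air

## Robot

A 6-joint arm with a two-finger parallel gripper is mounted at the origin on the work surface. World frame = base frame: x ahead of the robot, y to its left, z up, the work surface at z = 0. Lengths are in m, angles in rad, forces in N, time in s.
With the tool pointing down it reaches from about 0.275 to 1 m from the base axis. Payload 8.4 kg.
Tool frame: the origin (TCP) lies on the centre line of the jaws, within the pads' length; the fingertips stand 17 mm ahead of it and the grasp point (between the pads) lies 2 mm behind it (bot.tcp_to_tips is the y of the fingertips in the tool frame, in m); y points along the fingers, z is the direction in which the jaws open and shut, and the axes are right-handed (so a half turn about y gives the same grasp; the last joint's range is limited). The gripper opens to 85 mm and grips with 20 to 120 N. Pads are 22 mm wide; open, the fingers measure 114 mm over their backs; the gripper's body (76 mm by 85 mm) begins 54 mm behind the grasp point. The pads swing forward as they close: fully open they stand 13 mm farther back than shut.
Start: joints at [-1.166, 0.353, 1.633, -0, 1.155, -0.002], TCP at [0.247, -0.574, 0.248] pointing down, gripper open.
Joint ranges: [-2.63, 2.63], [-0.92, 2.1], [0.06, 2.66], [-1.3, 4.44], [0, 2.69], [-3.02, 3.02]. Speed limits (rad/s): [2.22, 2.22, 2.79, 3.14, 3.14, 3.14].

## Interface

Orientations are given as a unit quaternion [x, y, z, w].
In Python, from workcell import bot, hand, kinematics, get_obs, vision, hand_in gives the robot as it stands. The module is installed in compiled form; this text tells all that it offers. Calls block until the motion is done:
- bot.reach(position, orientation): joint-space move of the TCP to a pose.
- bot.servo_line(position, ori=None, velocity=0.15): straight line of the TCP; ori=None keeps the orientation; velocity is the mean speed in m/s.
- bot.goto_joints(angles): joint-space move.
- hand.move_gripper(opening, strength=None): finger opening in m; strength is the grip in N (None keeps the last); returns when the fingers have stopped.
- bot.dwell(seconds).
- kinematics.solve_ik(position, orientation): joint angles nearest the present ones, or None.
- get_obs(): the state.
- vision.read_camera(name): name is "side" or "top" or "wrist"; returns a dict with "frame" (384x512x3 uint8, red, green, blue), "intrinsics" (3x3 intrinsics, pixels), "dist" ([k1, k2, p1, p2, k3] as OpenCV has them; the pictures are not rectified), "view" (4x4, takes a point from world to camera coordinates). Camera axes: x right, y down, z forward; pixel columns grow to the right and rows downward; lengths in m; the calibration is good to about 2 mm. A picture is of the moment at which its call begins. There is no depth.
A pose or a line that the arm cannot do raises bot.IKError and nothing moves.
- hand_in(): hands the job in, once; it reports no verdict.
The state is a dict: "time_s": time; "joint_pos": joint angles; "joint_vel": joint speeds; "joint_efforts": joint torques, N m; "position": TCP position; "orientation": TCP orientation; "wrist_force": force on the tool from outside, world axes, zero at the start; "ft_torque": the same for the moment, N m; "gripper_width": finger opening in m.
Only numpy, scipy, OpenCV 4.12 (cv2) and the standard library are available. Lean on these libraries where they do the work, as an engineer would, in place of code of your own. Each camera call takes 0.05 s, during which the arm holds its last target. There are 200 camera calls.

## Task

Start the small worktop extractor by pressing the round push button on its control pod fully down and letting it come up again. Then slide the extractor's sprung air gate open to half of its travel, where its upright tab is in line with the two half-way pips on the rails, never letting it go past three quarters open. The gate springs shut if released, so finish while the gripper is still holding it steady at half; leave the other things on the worktop where they are.

Things in the scene. Friction and masses are not known exactly. Their poses are not given: they have to be found in the camera images.
- extractor: Fixed low grey box 160 x 240 x 64 mm (its x, y, z), origin under its centre. Black duct spigot (52 mm across) juts 35 mm from its +x side. On top, rails (12 wide, 10 mm high) run along y at x = -53 and +53 mm; the gate slides between them and, shut, covers a black slatted window (84 x 84 mm, centred at y = -40 mm). Stands left or right; yaw varies.
- air_gate (a joint): Travel of the sprung steel air gate in m: 0 shut, 0.04 half, 0.08 fully open; grows as the gate slides along the extractor's own +y. The spring pushes it shut: 3 N to start it, 1.1 N more per 10 mm, so 7.4 N at half and 12 N fully open, plus 0.4 N of friction. It springs shut when let go.
- gate_tab_top (a point): Centre of the top of the gate's upright steel tab, 113 mm above the worktop. Tab: 14 mm thick along the slide, 36 mm wide across, 42 mm tall, in the middle of the gate plate (92 x 84 mm, its top 71 mm above the worktop); free on both sides along the slide. Tab at y = -40 mm in the extractor's frame when shut, 0 at half, +40 mm open. Axes as the extractor's.
- half_mark (a point): Point midway between the two half-way pips (aluminium, 8 mm along the slide, 12 mm wide, 16 mm tall, on the rails at x = -53 and +53 mm), 90 mm above the worktop over the extractor's centre. At half travel the tab stands exactly between the pips, with room to pass. Axes as the extractor's.
- control_pod: Fixed grey plastic box 80 x 130 x 30 mm (its x, y, z), origin under its centre. On top: the round push button at y = +32 mm, and a fixed square black fuse cap (30 x 30 mm, 8 mm high) at y = -38 mm, not a button. Stands left or right, on the side opposite the extractor; yaw varies.
- start_button (a joint): Travel of the push button in m: 0 up, 0.008 fully down; it springs back up. It takes about 2 N to start and 6 N fully down.
- start_button_top (a point): Centre of the button's top face, 50 mm above the worktop when up; the button is a grey disc 32 mm across in a black collar 48 mm across whose rim lies 8 mm below the raised button's top. Pressed straight down.
- wooden_box: Loose shut wooden box, dark, 82 x 112 x 49 mm, origin at the centre of its underside; stands on the far side of the control pod. Leave alone.
- lighter: Loose yellow gas lighter lying flat, 24 x 94 x 12 mm, on the robot's side of the control pod. Leave alone.
- spice_jar: Loose small jar, 44 mm across, 75 mm high, origin at the centre of its underside; stands about midway between extractor and pod. Leave alone.
- spoon: Loose steel spoon lying in the middle of the worktop, pointing away from the robot, about 200 mm long. Leave alone.
- mug: Loose grey mug, 84 mm across, 95 mm high, on the right of the worktop. Leave alone.
- kitchen_scale: Loose kitchen scale, 170 x 230 x 22 mm with a clear round plate on top (38 mm high in all), on the left of the worktop. Leave alone.
Not all that is in view belongs to the job. Leave any yellow look-alike of the control_pod alone.

How it is judged:
By the outcome, as a careful person would: the job done as asked, in the order asked, and still so for the second after the job is handed in, while the arm keeps its last pose, push and grip.
It also fails if it takes over 42 s, if anything falls off the work surface, if the arm or the gripper's body presses on something with over 40 N, if the wrist force passes 120 N, or if a joint passes its speed limit or range.

## Working session

There is one attempt and no reset: what is moved stays moved. The work goes in short steps, each a Python script; the robot and the scene stay as the last script left them, time stands still between calls to the robot, and variables do not carry over. Pictures are saved under pics/ and viewed, about 8 in all and at most 12, crops included, and the job is handed in when it is done.

```bash
mkdir -p pics; python3 - <<'E'
from workcell import bot,hand,kinematics,get_obs,vision
import cv2,numpy as np,pickle
d={}
for n in("top","side"):
    r=vision.read_camera(n);d[n]=r;cv2.imwrite(f"pics/{n}0.png",r["frame"][...,::-1])
    V=np.array(r["view"]);print(n,np.round(r["intrinsics"],1).tolist(),np.round(r["dist"],3),np.round(-V[:3,:3].T@V[:3,3],3))
pickle.dump(d,open("cam0.pkl","wb"))
im=[cv2.resize(d[n]["frame"],None,fx=1.56,fy=1.56,interpolation=cv2.INTER_CUBIC) for n in d]
for n,i in zip(d,im): cv2.imwrite(f"pics/{n}0big.png",i[...,::-1])
o=get_obs();print({k:np.round(v,3) for k,v in o.items()})
E
```

```text
top [[401.4, 0.0, 256.1], [0.0, 401.4, 190.8], [0.0, 0.0, 1.0]] [0.008 0.    0.    0.    0.   ] [0.244 0.019 1.583]
side [[471.4, 0.0, 248.8], [0.0, 471.4, 189.9], [0.0, 0.0, 1.0]] [-0.161  0.     0.     0.     0.   ] [0.254 1.367 0.848]
{'time_s': np.float64(0.1), 'joint_pos': array([-1.166,  0.354,  1.634,  0.   ,  1.155, -0.002]), 'joint_vel': array([-0.   , -0.001, -0.002, -0.001,  0.002, -0.   ]), 'joint_efforts': array([ 0.0000e+00, -6.0636e+01, -3.4282e+01, -0.0000e+00,  4.0000e-03,
        0.0000e+00]), 'position': array([ 0.247, -0.574,  0.248]), 'orientation': array([-0.143,  0.693, -0.692,  0.143]), 'wrist_force': array([-0.239, -0.113, -1.039]), 'ft_torque': array([-0.005,  0.015, -0.015]), 'gripper_width': np.float64(0.086)}
```

View pics/top0big.png

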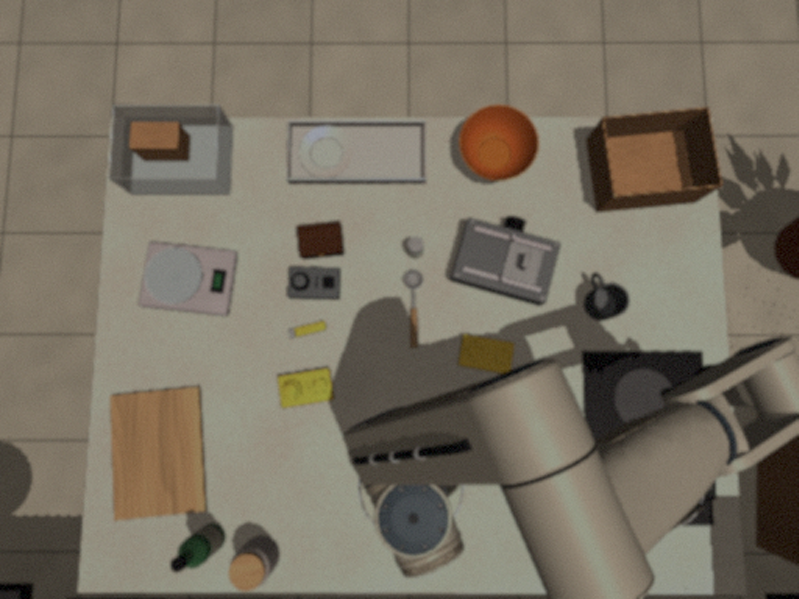

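View pics/side0big.png

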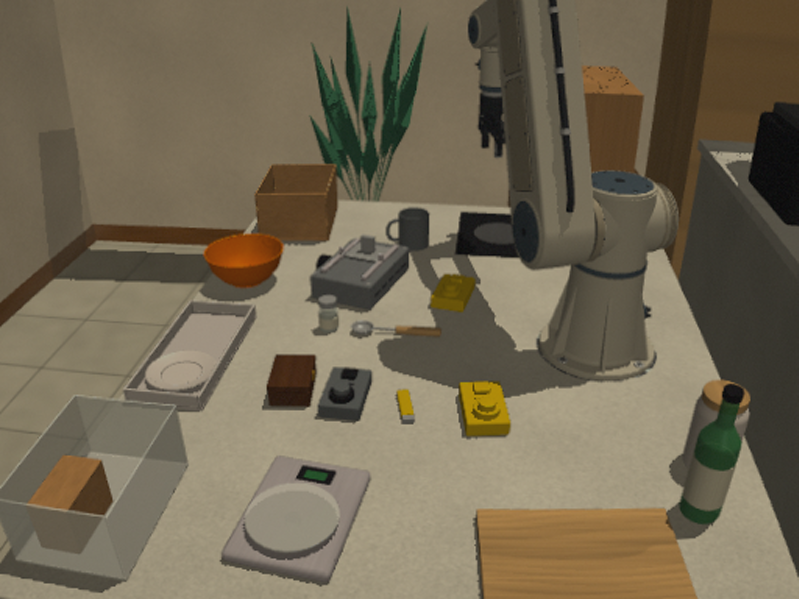

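```bash
cat > h.py <<'E'
import numpy as np,cv2
from scipy.spatial.transform import Rotation as R
def ray(c,uv):
    uv=np.asarray(uv,float).reshape(-1,1,2)
    n=cv2.undistortPoints(uv,np.array(c["intrinsics"]),np.array(c["dist"]))[:,0]
    V=np.array(c["view"]);d=np.c_[n,np.ones(len(n))]@V[:3,:3]
    return -V[:3,:3].T@V[:3,3],d
def cast(c,uv,z):
    o,d=ray(c,uv);return o+d*((z-o[2])/d[:,2])[:,None]
def proj(c,P):
    V=np.array(c["view"]);rv=cv2.Rodrigues(V[:3,:3])[0]
    return cv2.projectPoints(np.asarray(P,float).reshape(-1,1,3),rv,V[:3,3],np.array(c["intrinsics"]),np.array(c["dist"]))[0][:,0]
def down(a):  # tool down, jaws open along world angle a
    z=np.array([np.cos(a),np.sin(a),0]);y=np.array([0,0,-1.]);return R.from_matrix(np.c_[np.cross(y,z),y,z]).as_quat()
def near(o):  # jaw angle of a pose
    z=R.from_quat(o).as_matrix()[:,2];return np.arctan2(z[1],z[0])
E
python3 - <<'E'
from h import *
import pickle
from workcell import bot,hand,kinematics,get_obs,vision
c=pickle.load(open("cam0.pkl","rb"))["top"]
S=lambda p:np.array(p)/1.5625
b=cast(c,S([300,281]),.05)[0];f=cast(c,S([328,282]),.038)[0]
t=cast(c,S([521,261]),.113)[0]
k=cast(c,[S(p) for p in([470,219],[559,241],[545,302],[451,284])],.064)
print("button",b,"fuse",f,"tab",t,"\nbox corners",k,k.mean(0))
print("jaw now",near(get_obs()["orientation"]))
w=vision.read_camera("wrist");V=np.array(w["view"])
cc=-V[:3,:3].T@V[:3,3];T=R.from_quat(get_obs()["orientation"]).as_matrix()
print("cam in tool",T.T@(cc-get_obs()["position"]),"axis in tool",T.T@V[2,:3],w["intrinsics"][0][0])
for a in(0,np.pi/2,-np.pi/2,np.pi):
  print(a,kinematics.solve_ik([b[0]-.05,b[1],.28],down(a)),kinematics.solve_ik([t[0]-.05,t[1],.3],down(a-.2)))
E
```

```text
button [0.49900203 0.27608544 0.05      ] fuse [0.49856214 0.20809423 0.038     ] tab [ 0.53742712 -0.26020985  0.113     ] 
box corners [[ 0.65338284 -0.14548558  0.064     ]
 [ 0.59760043 -0.3644444   0.064     ]
 [ 0.4455137  -0.32546073  0.064     ]
 [ 0.48968329 -0.09682707  0.064     ]] [ 0.54654507 -0.23305444  0.064     ]
jaw now -1.163968152348588
cam in tool [-0.0769953  -0.12522599 -0.00093979] axis in tool [3.06370662e-01 9.51912287e-01 1.27784201e-04] 325.9298234293455
0 [ 5.48448059e-01  1.69237180e-01  1.80598626e+00 -4.44089210e-16
  1.16636921e+00  5.48448059e-01] [-4.93069274e-01  1.93013911e-01  1.73094296e+00 -4.44089210e-16
  1.21763579e+00 -2.93069274e-01]
1.5707963267948966 [ 5.48448059e-01  1.69237180e-01  1.80598626e+00 -4.44089210e-16
  1.16636921e+00 -1.02234827e+00] [-4.93069274e-01  1.93013911e-01  1.73094296e+00 -4.44089210e-16
  1.21763579e+00 -1.86386560e+00]
-1.5707963267948966 [ 5.48448059e-01  1.69237180e-01  1.80598626e+00 -4.44089210e-16
  1.16636921e+00  2.11924439e+00] [-4.93069274e-01  1.93013911e-01  1.73094296e+00 -4.44089210e-16
  1.21763579e+00  1.27772705e+00]
3.141592653589793 [ 5.48448059e-01  1.69237180e-01  1.80598626e+00 -4.44089210e-16
  1.16636921e+00 -2.59314459e+00] [-4.93069274e-01  1.93013911e-01  1.73094296e+00 -4.44089210e-16
  1.21763579e+00  2.84852338e+00]
```

```bash
python3 - <<'E'
from h import *
import pickle
from workcell import bot,hand,kinematics,get_obs,vision
d={}
def snap(n):
    d[n]=vision.read_camera("wrist");cv2.imwrite(f"pics/{n}.png",d[n]["frame"][...,::-1]);print(n,get_obs()["time_s"],get_obs()["position"])
bot.reach([.52,-.245,.30],down(-1.81));snap("ext")
hand.move_gripper(0.0)
bot.reach([.499,.262,.22],down(-1.0));snap("pod")
pickle.dump(d,open("cam1.pkl","wb"))
cv2.imwrite("pics/both.png",np.hstack([cv2.resize(d[n]["frame"],(400,300),interpolation=cv2.INTER_AREA) for n in d])[...,::-1])
E
```

```text
ext 1.7833 [ 0.51965405 -0.24574285  0.2998598 ]
pod 4.4583 [0.49955064 0.26119649 0.22018934]
```

View pics/ext.png

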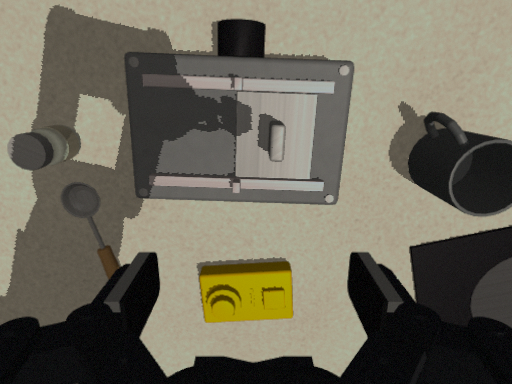

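View pics/pod.png

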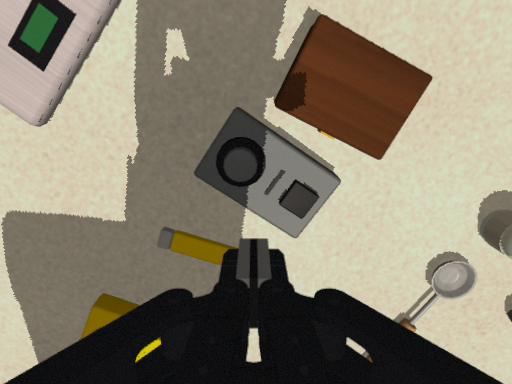

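```bash
python3 - <<'E'
from h import *
import pickle
d=pickle.load(open("cam1.pkl","rb"));e=d["ext"];p=d["pod"]
def fit(local,W):
    L=np.array(local,float);W=W[:,:2];l0,w0=L.mean(0),W.mean(0);H=(L-l0).T@(W-w0)
    a=np.arctan2(H[0,1]-H[1,0],H[0,0]+H[1,1]);c,s=np.cos(a),np.sin(a);M=np.array([[c,-s],[s,c]])
    t=w0-M@l0;print("yaw",a,"org",t,"resid mm",np.round(1e3*(L@M.T+t-W),1).tolist());return a,t,M
def sub(c,pts):
    g=cv2.cvtColor(c["frame"],cv2.COLOR_RGB2GRAY)
    return cv2.cornerSubPix(g,np.array(pts,np.float32).reshape(-1,1,2),(4,4),(-1,-1),(3,30,.01))[:,0]
# extractor: local corners image TL=(+x,+y) TR=(+x,-y) BR=(-x,-y) BL=(-x,+y)
a,t,M=fit([[.08,.12],[.08,-.12],[-.08,-.12],[-.08,.12]],cast(e,[[125,52],[354,61],[339,205],[135,200]],.064))
uv=sub(e,[[142,75],[143,87],[335,82],[335,94],[324,181],[324,192],[154,178],[153,189]]);print(np.round(uv,1).tolist())
W=cast(e,uv,.074)[:,:2];print("rail ends local",np.round((W-t)@M*1e3,1).tolist())
def P(l):return proj(e,[[*(t+M@np.array(q[:2])),q[2]] for q in l])
x,y,z=.018,.007,.113
im=e["frame"].copy()[...,::-1].copy()
im=cv2.resize(im[30:230,100:380],None,fx=2.8,fy=2.8,interpolation=cv2.INTER_CUBIC)
def draw(l,col):
    q=(P(l)-[100,30]+.5)*2.8;cv2.polylines(im,[np.int32(q)],True,col,1)
for z,col in((.113,(0,0,255)),(.071,(255,0,0))):draw([(sx*.018,-.04+sy*.007,z) for sx,sy in((1,1),(1,-1),(-1,-1),(-1,1))],col)
for X in(.053,-.053):
  for z,col in((.09,(0,0,255)),):draw([(X+sx*.006,sy*.004,z) for sx,sy in((1,1),(1,-1),(-1,-1),(-1,1))],col)
draw([(sx*.08,sy*.12,.064) for sx,sy in((1,1),(1,-1),(-1,-1),(-1,1))],(0,255,0))
cv2.imwrite("pics/ov.png",im)
ap,tp,Mp=fit([[.04,.065],[.04,-.065],[-.04,-.065],[-.04,.065]],cast(p,[[238,107],[341,181],[297,238],[194,173]],.030))
g=cv2.cvtColor(p["frame"],cv2.COLOR_RGB2GRAY);m=np.zeros_like(g);m[100:240,190:345]=(g[100:240,190:345]<30)
for c in cv2.findContours(m,cv2.RETR_EXTERNAL,cv2.CHAIN_APPROX_NONE)[0]:
    if cv2.contourArea(c)>200:
        el=cv2.minEnclosingCircle(c);print(el,"rim->",cast(p,[el[0]],.042),cv2.contourArea(c))
print("button from box",tp+Mp@[0,.032],"by eye",cast(p,[[241,161]],.05))
E
```

```text
yaw -0.27043197719587025 org [ 0.54872233 -0.23656958] resid mm [[1.4, 3.2], [0.5, -3.5], [-1.6, -0.1], [-0.3, 0.3]]
[[141.60000610351562, 73.9000015258789], [142.60000610351562, 85.69999694824219], [334.3999938964844, 81.4000015258789], [333.3999938964844, 92.9000015258789], [323.29998779296875, 181.5], [324.0, 192.0], [156.0, 175.39999389648438], [153.0, 189.0]]
rail ends local [[59.1, 98.3], [47.9, 98.2], [58.3, -96.7], [47.2, -96.8], [-47.5, -96.0], [-59.8, -97.9], [-46.3, 90.7], [-62.3, 94.9]]
yaw -0.03223151276875456 org [0.49980509 0.24439326] resid mm [[1.0, 2.2], [2.3, -2.6], [-2.2, -1.0], [-1.1, 1.4]]
((240.31300354003906, 161.2696533203125), 24.838390350341797) rim-> [[0.5005733  0.27769185 0.042     ]] 1808.0
button from box [0.50083632 0.27637664] by eye [[0.50279829 0.27798216 0.05      ]]
```

View pics/ov.png

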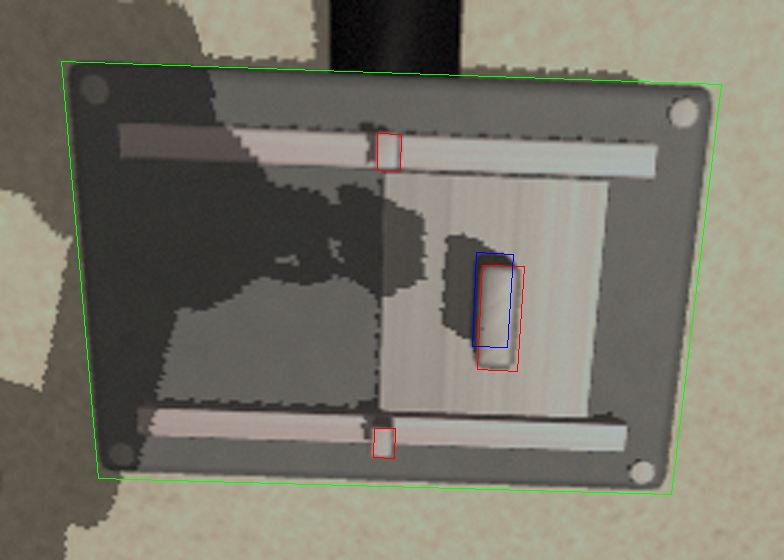

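```bash
python3 - <<'E'
from h import *
from workcell import bot,hand,get_obs
f=lambda:get_obs()["wrist_force"][2]
q=get_obs()["orientation"];b=[.5008,.2770]
bot.servo_line([*b,.085],q,velocity=.15);f0=f();print("f0",f0,get_obs()["gripper_width"],get_obs()["position"])
for z in np.arange(.070,.0535,-.0015):
    bot.servo_line([*b,z],q,velocity=.02);bot.dwell(.05);o=get_obs();F=f()-f0
    print(round(z,4),np.round(o["position"],4),round(F,2),np.round(o["time_s"],2))
    if F>14:break
bot.dwell(.2);print(f()-f0)
bot.servo_line([*b,.085],q,velocity=.06);print("up",f()-f0);bot.servo_line([*b,.20],q,velocity=.25)
print(get_obs()["time_s"])
E
```

```text
f0 -0.28045026169721676 -4.824889241878643e-05 [0.50135829 0.27719153 0.08575734]
0.07 [0.5006 0.2769 0.0701] 2.2 6.47
0.0685 [0.5008 0.277  0.0686] 3.28 6.77
0.067 [0.5008 0.277  0.067 ] 4.52 7.07
0.0655 [0.5009 0.277  0.0655] 5.06 7.37
0.064 [0.5009 0.277  0.0641] 5.53 7.67
0.0625 [0.5009 0.277  0.063 ] 10.01 7.97
0.061 [0.5009 0.2771 0.0628] 24.9 8.27
25.806127387092257
up 0.43521719209000137
9.625
```

```bash
python3 - <<'E'
from h import *
import pickle
from workcell import bot,hand,get_obs,vision
a=-.2704;t=np.array([.54872,-.23657]);u=np.array([-np.sin(a),np.cos(a)])
s0=t-.0395*u;q=down(a-np.pi/2);print(s0,u)
hand.move_gripper(.085)
bot.reach([*s0,.20],q);bot.servo_line([*s0,.098],q,velocity=.1)
def st(n):
    o=get_obs();w=o["wrist_force"];print(n,np.round(o["position"],4),"slide",round(float((o["position"][:2]-t)@u)*1e3,2),"F",np.round([w[:2]@u,w[2]],2),"w",round(o["gripper_width"],4),round(o["time_s"],2))
st("pre")
hand.move_gripper(.0,40);bot.dwell(.2);st("grip")
c=vision.read_camera("wrist");pickle.dump(c,open("cam2.pkl","wb"));cv2.imwrite("pics/grip.png",c["frame"][...,::-1])
E
```

```text
[ 0.53816888 -0.27463473] [0.26711692 0.96366413]
pre [ 0.5386 -0.2748  0.0986] slide -39.58 F [ 0.68 -0.63] w 0.0849 13.57
grip [ 0.5384 -0.2739  0.0983] slide -38.75 F [4.48 3.49] w 0.0132 14.41
```

View pics/grip.png

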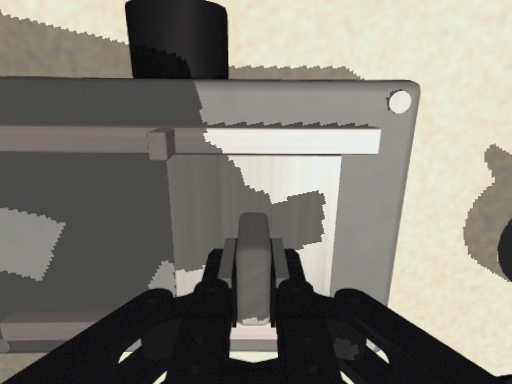

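```bash
python3 - <<'E'
from h import *
import pickle
from workcell import bot,hand,get_obs,vision
a=-.2704;t=np.array([.54872,-.23657]);u=np.array([-np.sin(a),np.cos(a)]);q=down(a-np.pi/2)
def st(n):
    o=get_obs();w=o["wrist_force"];print(n,np.round(o["position"],4),"slide",round(float((o["position"][:2]-t)@u)*1e3,2),"F",np.round([w[:2]@u,w[2]],2),"w",round(o["gripper_width"],4),round(o["time_s"],2))
for s in(-.02,0.001):
    bot.servo_line([*(t+s*u),.098],q,velocity=.04);st(s)
bot.dwell(.3);st("end")
d={n:vision.read_camera(n) for n in("wrist","side","top")};pickle.dump(d,open("cam3.pkl","wb"))
s=cv2.resize(d["side"]["frame"][140:205,190:275],(510,390),interpolation=cv2.INTER_CUBIC)
cv2.imwrite("pics/half_w.png",d["wrist"]["frame"][...,::-1]);cv2.imwrite("pics/half_s.png",s[...,::-1])
E
```

```text
-0.02 [ 0.5435 -0.2561  0.0982] slide -20.24 F [-5.54  5.56] w 0.0133 15.09
0.001 [ 0.5491 -0.2363  0.0983] slide 0.34 F [-6.96  5.33] w 0.0138 15.77
end [ 0.549  -0.2364  0.0982] slide 0.2 F [-6.53  5.51] w 0.0137 16.07
```

View pics/half_w.png

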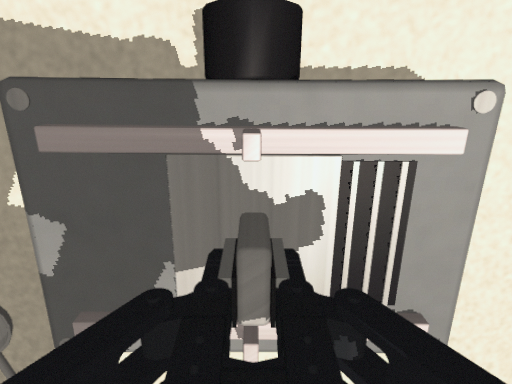

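The picture shows the tab gripped at column ~254 and the pips at ~251.5 (upper at row 145, lower at row 345). At about 2.2 px/mm the gate is about 1 mm short of half, which agrees with the arm reading: the gate has moved 39 mm from its shut stop. I'll move it 1 mm further.

```bash
python3 - <<'E'
from h import *
from workcell import bot,hand,get_obs,vision
a=-.2704;t=np.array([.54872,-.23657]);u=np.array([-np.sin(a),np.cos(a)]);q=down(a-np.pi/2)
def st(n):
    o=get_obs();w=o["wrist_force"];print(n,"slide",round(float((o["position"][:2]-t)@u)*1e3,2),"F",np.round([w[:2]@u,w[2]],2),"w",round(o["gripper_width"],4),"v",np.abs(o["joint_vel"]).max().round(4),round(o["time_s"],2))
bot.servo_line([*(t+.0020*u),.098],q,velocity=.01);bot.dwell(.4);st("a");bot.dwell(.4);st("b")
c=vision.read_camera("wrist")["frame"]
im=np.vstack([cv2.resize(c[120:270,190:320],(650,560),interpolation=cv2.INTER_CUBIC)])
cv2.imwrite("pics/fin.png",im[...,::-1])
E
```

```text
a slide 1.16 F [-6.9   4.64] w 0.0131 v 0.002 16.87
b slide 1.16 F [-7.21  5.6 ] w 0.0137 v 0.0009 17.27
```

View pics/fin.png

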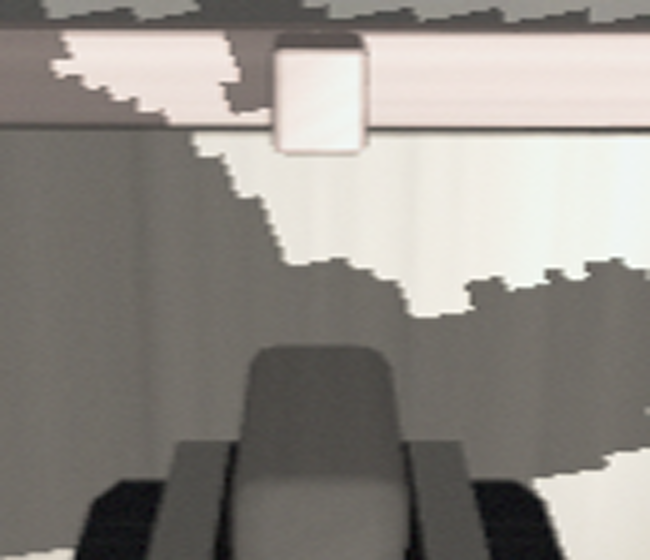

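The pip is centred at crop column ~321 and the tab at ~320, so they are in line. The force along the slide is 7.2 N, close to the 7.4 N expected at half, and the arm is steady.

```bash
python3 -c "
from workcell import hand_in
print(hand_in())"
```

```text
the job is handed in; nothing more can be done
None
```

I pressed the start button and let it come up, then slid the air gate to half. I handed the job in at about 17 s with the gripper still holding the gate.

- **Button:** The force rose along the spring from about 2 N to 5.5 N, then climbed sharply to about 26 N at the bottom stop after roughly 8 mm. It fell to about 0 N when I lifted off. I did not take a picture to confirm the button came back up. First contact came about 3.5 mm higher than the given geometry suggested, but the travel still matched.
- **Gate:** I gripped the tab while the gate was shut and slid it open. It first stopped about 1 mm short, so I moved it on to about 39.9 mm from its shut stop, where it has to be 40 mm. In the last wrist picture the tab and the upper pip agree to within 1 crop pixel (about 0.1 mm). The spring force was 7.2 N, against 7.4 N expected, and the arm was still. By the recorded arm positions, the gate never passed half.
- **Disagreement:** The arm reading was 1.2 mm off the extractor position I had estimated from the pictures, which is within calibration error. I relied on the shut stop and the pips instead.
- **Other objects:** The arm took no path that should have touched them, but I did not check their positions with a final picture.

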